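# Measure the serving ledge with a spring tape and lock it

### The job

Measure the depth of the wooden serving ledge: take the tape measure, stand it on the ledge with its end hook over the outside of the raised lip, then draw the case straight back against the tape's spring until its back seats flat against the cork buffer of the upright rail, and hold it there a moment with a light push of 5 to 8 N. Then let go, push the lock button on its top fully down and leave the tape standing there, still hooked and locked. Do not ram the rail, and leave the glasses and the mug alone.

Things in the scene. Friction and masses are not known exactly. Their poses are not given: they have to be found in the camera images.
- ledge: Fixed light wooden serving board lying on the counter, 200 mm square, 10 mm thick, with a raised aluminium lip (6 mm thick, top 12 mm above the board) along its far edge. Origin: on the underside, 20 mm from the board's middle towards the lip; +x points square to the lip, outwards (away from the robot), +z up. In this frame the board spans x -120 to +80 mm, y -100 to +100 mm, its top is at z 10 mm and the lip fills x 74 to 80 mm, z 10 to 22 mm.
- lip (a point): Top outer edge of the ledge's lip, mid-length: ledge frame x 80, y 0, z 22 mm. Axes as the ledge's.
- rail: Fixed upright wooden rail on the ledge, parallel to the lip, nearer the robot: 20 mm thick (x), 200 mm long, 50 mm high. Origin: centre of its underside; axes as the ledge's. On its face to the lip (x +10 mm) is a firm cork buffer, 180 mm long, z 6 to 46 mm, which stands out 4 to 16 mm, different each time and not measured: feel for it. Buffer face to lip's outer face: 128 to 164 mm.
- tape: Loose spring tape measure standing upright, black case 86 mm long (x), 44 mm wide (y, grip it across this width), 52 mm high, its upper 16 mm (z 52 to 68) only 66 mm long (x -37 to +29), with grey discs on its sides; about 0.55 kg, rubber-clad (friction on wood about 0.7 to 1.1, so standing released it does not slide back under its own spring). Origin at the centre of its underside; +x is the way the blade comes out, +z up. The flat back is at x -43 mm, the front at x +43 mm.
- back (a point): Middle of the case's flat back, which must meet the buffer: tape frame x -43, y 0, z 25 mm. Dragging the case over the board takes some N by itself, before the buffer is met.
- hook (a point): Middle of the inner (case-side) face of the hook at the blade's end, which catches the lip: tape frame x 63 mm + joint blade, y 0, z 8 mm. The stiff steel blade is 24 mm wide, its underside 14.5 mm above the case's underside; the hook is 3 mm thick, 24 mm wide, hangs down to 4 mm above the case's underside. So with the case standing on the board the blade passes 2.5 mm over the lip and the hook overlaps the lip's outside by 8 mm.
- blade (a joint): How far the blade is drawn out beyond its rest, m: 0 run in (hook inner face 20 mm ahead of the case front), at most 0.070. A spring pulls it in with about 1.5 N at 0 and 2.4 N at 0.060.
- lock (a joint): Lock button on top of the case, m: 0 up (unlocked), 0.0045 fully down, where a brake meets the blade and holds it; then the button feels hard. It starts to move under about 5 N and stays where it is pushed.
- lock_top (a point): Centre of the top of the lock button: 20 mm (x) by 24 mm (y) grey pad, when up 8 mm proud of the case top; tape frame x 12, y 0, z 76 mm - joint lock.
- wineglass: Bystander: clear wine glass, 150 mm tall, 70 mm wide, standing on the counter; origin at the centre of its foot. It and the tape start on opposite sides of the ledge, either way round.
- flute: Bystander: clear tall glass, 200 mm tall, 66 mm wide; origin at the centre of its foot.
- mug: Bystander: white mug, 80 mm wide, 90 mm high; origin at the centre of its underside.

How it is judged:
On the way, in this order (a step that is already met when the one before it is completed fails the run):
1. the tape is over the ledge with its hook outside the lip and below the lip's top (x of hook in the frame of lip between -0.0015 and 0.03 m and z of hook in the frame of lip below 0 m and z of tape in the frame of ledge above 0.005 m and y of hook in the frame of lip between -0.09 and 0.09 m), for 0.1 s.
2. hooked on the lip, blade drawn out, the back of the case pressed against the rail's buffer with more than 4 N, unlocked (value of joint blade above 0.018 m and z of hook in the frame of lip below -0.0015 m and x of hook in the frame of lip between -0.0025 and 0.002 m and contact force between tape and rail above 4 N and value of joint lock below 0.002 m), for 0.3 s.
3. the lock is pushed down (value of joint lock above 0.0038 m), for 0.1 s.
At the end, for the whole second after the job is handed in: The tape stands upright on the ledge at rest (within 3 degrees), square to the rail within 3.4 degrees, its back 12 to 28.5 mm from the rail's origin along x, the blade drawn out with its hook outside the lip and within 2 mm of it, and the lock 3.8 mm or more down (value of joint lock above 0.0038 m and value of joint blade above 0.018 m and x of hook in the frame of lip between -0.0025 and 0.002 m and z of hook in the frame of lip below -0.0015 m and x of back in the frame of rail between 0.012 and 0.0285 m and y of back in the frame of rail between -0.08 and 0.08 m and z of tape in the frame of ledge below 0.0125 m and angle between tape's own z axis and vertical below 0.05 rad and angle between the x axis of tape and the x axis of ledge, either way round below 0.06 rad and linear speed of tape below 0.01 m/s); the robot touches nothing.
It fails at once if the tape rams the rail or its buffer with more than 12 N (contact force between tape and rail above 12 N).
It fails at once if a glass or the mug is moved more than 20 mm or tipped (distance of any of wineglass, flute, mug from where it was at the start of the episode above 0.02 m or angle between any of wineglass, flute, mug's own z axis and vertical above 0.3 rad).
It also fails if it takes over 69 s, if anything falls off the work surface, if the arm or the gripper's body presses on something with over 40 N, if the wrist force passes 120 N, or if a joint passes its speed limit or range.

### The arm

A 6-joint arm with a two-finger parallel gripper is mounted at the origin on the work surface. World frame = base frame: x ahead of the robot, y to its left, z up, the work surface at z = 0. Lengths are in m, angles in rad, forces in N, time in s.
With the tool pointing down it reaches from about 0.25 to 0.775 m from the base axis. Payload 8.9 kg.
Tool frame: the origin (TCP) lies at the very end of the fingers, on their centre line; the grasp point (between the pads) lies ctrl.grip_point_offset behind it (ctrl.grip_point_offset is the distance from the TCP to the grasp point, in m); z points along the fingers, y is the line along which they close (so a half turn about z gives the same grasp; the last joint's range is limited). The gripper opens to 85 mm and grips with 20 to 120 N. Pads are 22 mm wide; open, the fingers measure 114 mm over their backs; the gripper's body (76 mm by 85 mm) begins 54 mm behind the grasp point. The pads swing forward as they close: fully open they stand 13 mm farther back than shut.
Start: joints at [1.07, 0.291, -0.153, 1.127, 0, 1.431], TCP at [0.186, 0.491, 0.231] pointing down, gripper open.
Joint ranges: [-2.52, 2.52], [-0.91, 1.74], [-1.3, 1.37], [-1.96, 2.02], [-1.52, 1.47], [-3.14, 3.14]. Speed limits (rad/s): [2.22, 2.22, 2.79, 3.14, 3.14, 3.14].

### API

Orientations are given as [roll, pitch, yaw] about the fixed x, y, z axes, in that order (R = Rz(yaw) Ry(pitch) Rx(roll)).
In Python, from station import status, optics, sign_off, ctrl gives the robot as it stands.
- The arm moves only by the tool carry_out, never from a script. Its argument "moves" is a list that holds one entry, the list of rows, each a list of 7 numbers: the turn, a rotation vector about the tool's x, y, z in degrees, then the shift along the tool's x, y, z in mm, then the finger opening in mm, from 0 to 85.4. In form: [[[wx, wy, wz, tx, ty, tz, grip], ...]]. A call has 1 to 10 rows; each row is the pose to reach, as a shift and turn from the pose commanded when the call began, along the tool's axes at that moment; what a row does not reach only later rows make up. A row lasts 1/8 s, in which the tool goes at most 62.5 mm and 10.7 degrees, less where a joint would pass 70% of its speed; a pose out of reach is approached as far as the arm can. A call with a gripper value outside its range is refused whole. The fingers move at their own pace and stop on an object; the grip force is fixed at half the most. Time passes only in rows, so rows that repeat a pose let the fingers close. It gives the time, the measured TCP pose, the force, the opening and the grip force at its end, in the units of the state.
- status.state(): the state, without advancing time (a new reading comes with each control period).
- optics.camera(name): name is "scene" or "top" or "wrist"; returns a dict with "pixels" (480x640x3 uint8, red, green, blue), "fx", "fy", "cx", "cy" (pixels), "dist_coeffs" ([k1, k2, p1, p2, k3] as OpenCV has them; the pictures are not rectified), "extrinsics" (4x4, takes a point from camera to world coordinates). Camera axes: x right, y down, z forward; pixel columns grow to the right and rows downward; lengths in m; the calibration is good to about 2 mm. A picture is of the moment at which its call begins. There is no depth.
- sign_off(): hands the job in; it is judged then, once.
The state is a dict: "time_s": time; "joints": joint angles; "joint_velocities": joint speeds; "tau": joint torques, N m; "ee_pos": TCP position; "ee_rot": TCP orientation; "force": force on the tool from outside, world axes, zero at the start; "torque": the same for the moment, N m; "gripper_width": finger opening in m; "grasp_force": force on a finger pad.
Only numpy, scipy, OpenCV 4.12 (cv2) and the standard library are available. Lean on these libraries where they do the work, as an engineer would, in place of code of your own. Each camera call takes 0.05 s, during which the arm holds its last target. There are 200 camera calls.

## Working session

There is one attempt and no reset: what is moved stays moved. The work goes in short steps, Python scripts to look and compute and a tool call to move; the robot and the scene stay as the last step left them, time stands still between calls to the robot, and variables do not carry over. Pictures are saved under pics/ and viewed, at most 10 in all, crops included, and the job is handed in when it is done.

Besides the shell and the picture viewer there is one more tool, called after ">>>" as name([rows], argument=value, ...), one row to a line, values as JSON. carry_out: Moves the arm, as the interface text tells. Its arguments: {"type":"object","properties":{"moves":{"type":"array","items":{"type":"array","items":{"type":"array","items":{"type":"number"}}}}},"required":["moves"]}

```bash
mkdir -p pics; cat > h.py <<'E'
import numpy as np, cv2
from station import status, optics, sign_off, ctrl
from scipy.spatial.transform import Rotation as R
def save(n,f):
    c=optics.camera(n); cv2.imwrite('pics/'+f+'.png',c['pixels'][:,:,::-1]); np.save('pics/'+f+'.npy',{k:v for k,v in c.items()},allow_pickle=True); return c
def load(f): return np.load('pics/'+f+'.npy',allow_pickle=True).item()
def K(c): return np.array([[c['fx'],0,c['cx']],[0,c['fy'],c['cy']],[0,0,1.]])
def ray(c,uv,z):
    p=cv2.undistortPoints(np.array([[uv]],float),K(c),np.array(c['dist_coeffs']))[0,0]
    E=np.array(c['extrinsics']); d=E[:3,:3]@[p[0],p[1],1]; o=E[:3,3]
    return o+d*(z-o[2])/d[2]
def proj(c,P):
    E=np.linalg.inv(np.array(c['extrinsics'])); r=cv2.Rodrigues(E[:3,:3])[0]
    return cv2.projectPoints(np.array(P,float).reshape(-1,3),r,E[:3,3],K(c),np.array(c['dist_coeffs']))[0][:,0]
def st():
    s=status.state(); print({k:np.round(s[k],4).tolist() for k in ['time_s','ee_pos','ee_rot','force','gripper_width','grasp_force','joints']}); return s
E
python3 - <<'E'
from h import *
st(); print(ctrl.grip_point_offset)
for n in ['top','scene']:
    c=save(n,n+'0'); print(np.round(c['extrinsics'],3).tolist())
E
```

```text
{'time_s': 0.0, 'ee_pos': [0.1856, 0.4906, 0.2308], 'ee_rot': [-3.1404, -0.0002, 2.7798], 'force': [-0.912, -0.4256, -0.3606], 'gripper_width': 0.0853, 'grasp_force': 0.0, 'joints': [1.0697, 0.2912, -0.1541, 1.1267, -0.0, 1.4315]}
0.0187
[[-0.127, -0.959, 0.252, 0.336], [-0.992, 0.124, -0.027, 0.008], [-0.005, -0.254, -0.967, 0.933], [0.0, 0.0, 0.0, 1.0]]
[[-0.163, 0.562, -0.811, 1.5], [0.987, 0.098, -0.13, 0.147], [0.007, -0.822, -0.57, 0.772], [0.0, 0.0, 0.0, 1.0]]
```

View pics/top0.png

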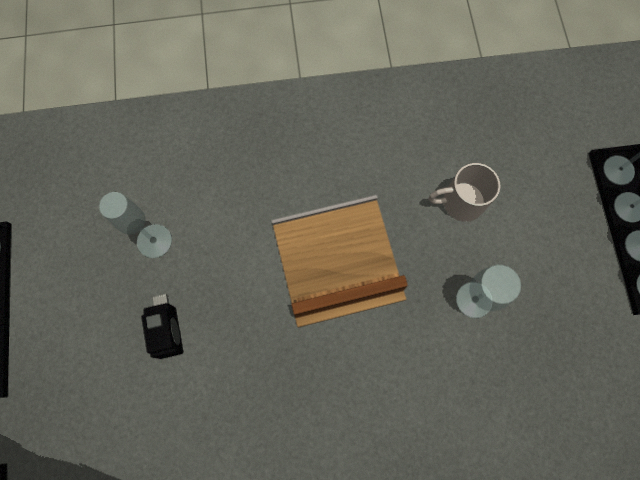

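View pics/scene0.png

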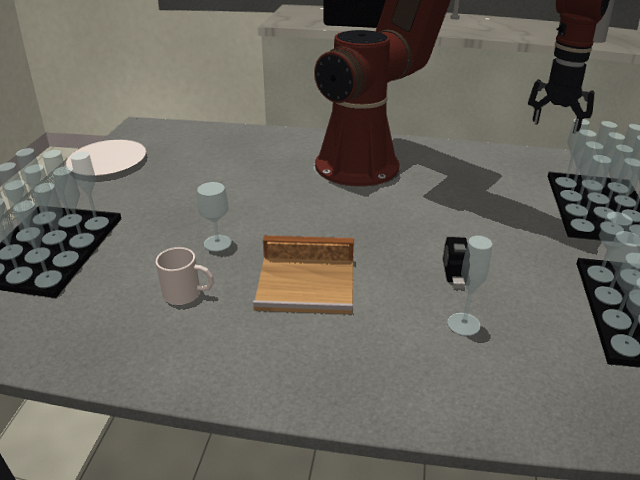

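Top view: the ledge is centred near (340,262) with the lip at its upper edge. The tape is near (162,330) with its blade pointing up in the image. The flute is at (153,240), the wineglass at (475,298) and the mug at (475,190).

```bash
python3 - <<'E'
import cv2,numpy as np
im=cv2.imread('pics/top0.png')
a=cv2.resize(im[185:335,265:415],None,fx=3,fy=3,interpolation=cv2.INTER_CUBIC)
b=cv2.resize(im[285:365,130:190],None,fx=5.6,fy=5.6,interpolation=cv2.INTER_CUBIC)
o=np.zeros((450,450+b.shape[1],3),np.uint8);o[:,:450]=a;o[:b.shape[0],450:]=np.clip(b*1.8,0,255);cv2.imwrite('pics/crop.png',o)
E
```

```text
(no output)
```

View pics/crop.png

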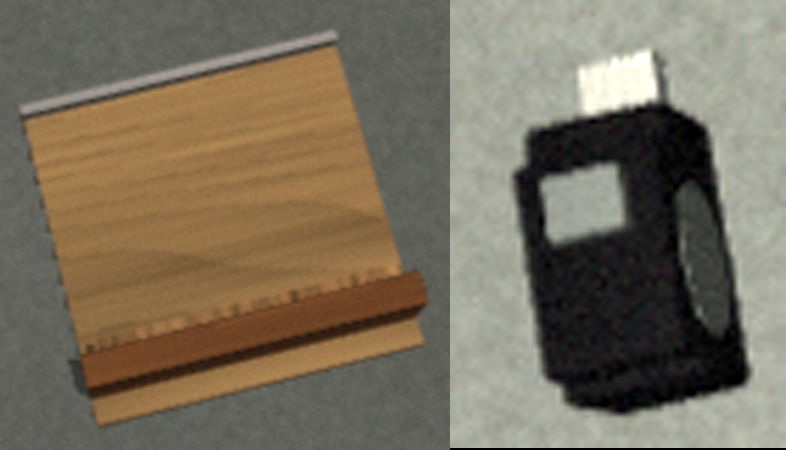

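```bash
python3 - <<'E'
from h import *
c=load('top0')
L=lambda u,v,z: ray(c,(265+(u+.5)/3-.5,185+(v+.5)/3-.5),z)
T=lambda u,v,z: ray(c,(130+(u-450+.5)/5.6-.5,285+(v+.5)/5.6-.5),z)
l1,l2=L(20,107,.022),L(336,32,.022); n1,n2=L(101,427,.01),L(424,344,.01); r1,r2=L(84,352,.06),L(420,270,.06); q1,q2=L(90,389,.06),L(427,304,.06)
for a,b in((l1,l2),(n1,n2),(r1,r2),(q1,q2)):
    d=a-b; print(np.round(a,4),np.round(b,4),'len',np.linalg.norm(d).round(4),'yaw',np.degrees(np.arctan2(-d[0],d[1])).round(2),'mid',((a+b)/2).round(4))
B=[T(538,178,.076),T(620,162,.076),T(628,226,.076),T(553,244,.076)]
print('button',np.round(B,4).tolist(),np.mean(B,0).round(4))
w=[T(578,65,.015),T(652,50,.015)];d=w[0]-w[1];print('blade',np.round(w,4).tolist(),np.linalg.norm(d),np.degrees(np.arctan2(-d[0],d[1])),np.mean(w,0))
v=np.mean(w,0)-np.mean(B,0);print('axis',np.degrees(np.arctan2(v[1],v[0])),np.hypot(*v[:2]),'expect 54')
for n,uv in dict(flute=(153,241),wine=(475,299),).items(): print(n,ray(c,uv,0).round(3))
print('mug',ray(c,(477,180),.09).round(3))
E
```

```text
[0.643  0.0638 0.022 ] [ 0.6663 -0.1354  0.022 ] len 0.2005 yaw 6.67 mid [ 0.6546 -0.0358  0.022 ]
[0.4444 0.0378 0.01  ] [ 0.4687 -0.1587  0.01  ] len 0.1979 yaw 7.03 mid [ 0.4565 -0.0604  0.01  ]
[0.4815 0.0407 0.06  ] [ 0.5038 -0.1545  0.06  ] len 0.1965 yaw 6.49 mid [ 0.4926 -0.0569  0.06  ]
[0.4604 0.0398 0.06  ] [ 0.4838 -0.1552  0.06  ] len 0.1964 yaw 6.86 mid [ 0.4721 -0.0577  0.06  ]
button [[0.486, 0.2847, 0.076], [0.4877, 0.2602, 0.076], [0.4685, 0.2589, 0.076], [0.466, 0.2811, 0.076]] [0.477  0.2712 0.076 ]
blade [[0.5313, 0.29, 0.015], [0.5331, 0.2661, 0.015]] 0.023916193483084415 4.412756895493042 [0.53222391 0.27805329 0.015     ]
axis 7.04644366756067 0.05559656699582083 expect 54
flute [0.639 0.289 0.   ]
wine [ 0.455 -0.284  0.   ]
mug [ 0.647 -0.302  0.09 ]
```

```bash
cat >> h.py <<'E'
def go(x,y,z,yaw):
    s=status.state(); R0=R.from_euler('xyz',s['ee_rot']); 
    T=R.from_euler('xyz',[180,0,yaw],degrees=True)
    print('turn',(R0.inv()*T).as_rotvec(degrees=True).round(2),'shift',(1000*R0.inv().apply(np.array([x,y,z])-s['ee_pos'])).round(1))
E
python3 - <<'E'
from h import *
go(.465,.270,.15,186.8)
E
```

```text
turn [-6.000e-02 -2.000e-02 -2.753e+01] shift [-339.4 -107.4   80.9]
```

>>> carry_out([
  [[0,0,-5,-57,-18,13,85],[0,0,-10,-113,-36,27,85],[0,0,-15,-170,-54,40,85],[0,0,-20,-226,-72,54,85],[0,0,-25,-283,-90,67,85],[0,0,-27.5,-339.4,-107.4,81,85],[0,0,-27.5,-339.4,-107.4,81,85],[0,0,-27.5,-339.4,-107.4,81,85]],
])

```text
time_s: 1.1
ee_pos: [0.4648, 0.2703, 0.15]
ee_rot: [-3.142, -0.001, -3.024]
force: [0.1, 0.9, -0.4]
gripper_width: 0.0844
grasp_force: 0.0
```

```bash
python3 - <<'E'
from h import *
st(); c=save('wrist','w1')
E
```

```text
{'time_s': 1.1, 'ee_pos': [0.4648, 0.2703, 0.15], 'ee_rot': [-3.1416, -0.0013, -3.0244], 'force': [0.0917, 0.9108, -0.3586], 'gripper_width': 0.0844, 'grasp_force': 0.0, 'joints': [0.3905, 0.3746, -0.256, 0.9414, 0.0003, 0.2733]}
```

View pics/w1.png

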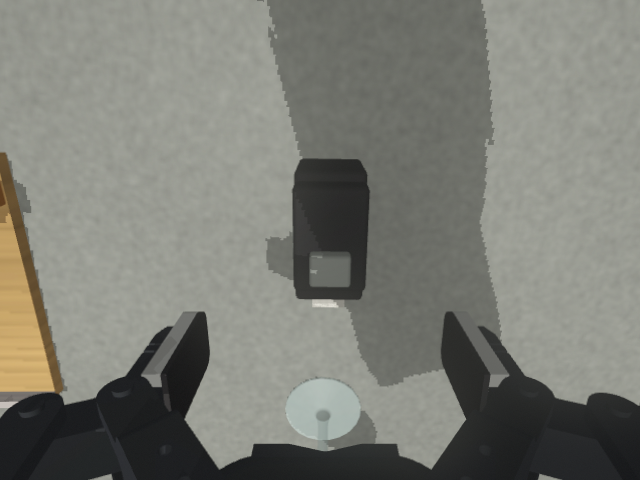

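Wrist view: the tape lies along the image's vertical. Its button spans (310–350, 252–287). The case top's front edge runs (293,297)–(363,299) and its back edge (294,187)–(369,189).

```bash
python3 - <<'E'
from h import *
c=load('w1')
B=np.mean([ray(c,p,.076) for p in((310,252),(351,253),(350,288),(308,287))],0)
f=[ray(c,p,.068) for p in((293,297),(363,299))]; b=[ray(c,p,.068) for p in((294,187),(369,189))]
F=np.mean(f,0);Bk=np.mean(b,0);d=F-Bk;dd=f[0]-f[1]
print('button',B.round(4),'front',F.round(4),'back',Bk.round(4),'len',np.linalg.norm(d),'w',np.linalg.norm(dd),np.linalg.norm(b[0]-b[1]),'yaw',np.degrees(np.arctan2(d[1],d[0])),np.degrees(np.arctan2(dd[0],-dd[1])))
l=ray(c,(294,187),.068)-ray(c,(293,297),.068);r=ray(c,(369,189),.068)-ray(c,(363,299),.068)
for q in(l,r):print(np.degrees(np.arctan2(-q[1],-q[0])))
E
```

```text
button [0.4784 0.2744 0.076 ] front [0.5001 0.2761 0.068 ] back [0.4325 0.2699 0.068 ] len 0.06786573724533992 w 0.042525366186580815 0.04165619593758954 yaw 5.202450363289678 4.878070390312624
4.835296165874075
5.568528524615035
```

```bash
python3 - <<'E'
from h import *
go(.468,.273,.016,185.2)
E
```

```text
turn [ 0.01 -0.04  1.58] shift [ -3.8   1.8 134.2]
```

>>> carry_out([
  [[0,0,1.6,-3.5,2.2,40,85],[0,0,1.6,-3.5,2.2,80,85],[0,0,1.6,-3.5,2.2,110,85],[0,0,1.6,-3.5,2.2,134,85],[0,0,1.6,-3.5,2.2,134,40],[0,0,1.6,-3.5,2.2,134,40],[0,0,1.6,-3.5,2.2,134,40],[0,0,1.6,-3.5,2.2,134,40],[0,0,1.6,-3.5,2.2,134,40],[0,0,1.6,-3.5,2.2,134,40]],
])

```text
time_s: 2.4
ee_pos: [0.4691, 0.2737, 0.0179]
ee_rot: [3.141, 0.002, -3.051]
force: [-2.8, -0.5, 6.4]
gripper_width: 0.0433
grasp_force: 62.5
```

```bash
python3 - <<'E'
from h import *
go(.600,-.042,.098,186.8)
E
```

```text
turn [ 0.05  0.11 -1.61] shift [-101.9 -326.1  -80.3]
```

>>> carry_out([
  [[0,0,0,0,0,-40,40],[0,0,0,0,0,-82,40],[0,0,-0.2,-15,-45,-82,40],[0,0,-0.5,-31,-98,-82,40],[0,0,-0.8,-47,-151,-82,40],[0,0,-1.1,-64,-204,-82,40],[0,0,-1.4,-81,-257,-82,40],[0,0,-1.6,-96,-307,-82,40],[0,0,-1.6,-101.9,-326,-82,40],[0,0,-1.6,-101.9,-326,-82,40]],
])

```text
time_s: 3.65
ee_pos: [0.5994, -0.0435, 0.0983]
ee_rot: [3.141, -0.0, -3.025]
force: [-0.2, 0.9, -4.8]
gripper_width: 0.0437
grasp_force: 63.9
```

```bash
python3 - <<'E'
from h import *
st(); c=save('wrist','w2'); t=save('top','t2'); s=save('scene','s2')
a=t['pixels'][180:340,240:440]; b=s['pixels'][190:330,230:380]
a=cv2.resize(a,(480,384),interpolation=cv2.INTER_CUBIC)
w=c['pixels'];
o=np.zeros((600,800,3),np.uint8); o[:384,:480]=a; o[:299,480:]=cv2.resize(b,(320,299),interpolation=cv2.INTER_CUBIC); o[384:,:288]=cv2.resize(w,(288,216)); o[300:540,480:]=cv2.resize(w,(320,240))
cv2.imwrite('pics/m2.png',o[:,:,::-1])
E
```

```text
{'time_s': 3.65, 'ee_pos': [0.5994, -0.0435, 0.0983], 'ee_rot': [3.1414, -0.0002, -3.0254], 'force': [-0.182, 0.9373, -4.8482], 'gripper_width': 0.0437, 'grasp_force': 63.8594, 'joints': [-0.1942, 0.5327, -0.1458, 0.8925, 0.0001, -0.3103]}
```

View pics/w2.png

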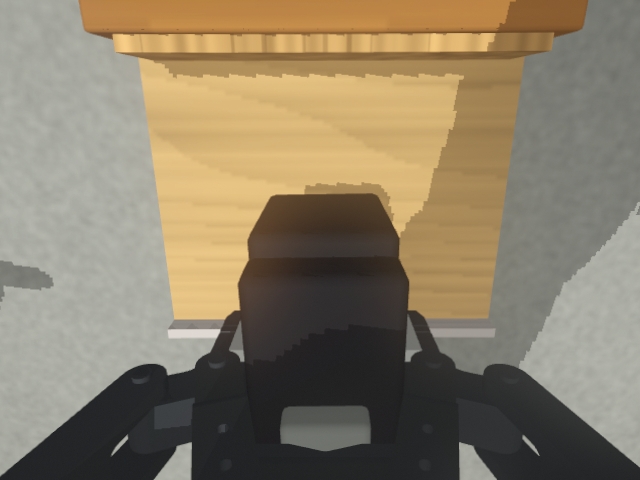

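View pics/m2.png

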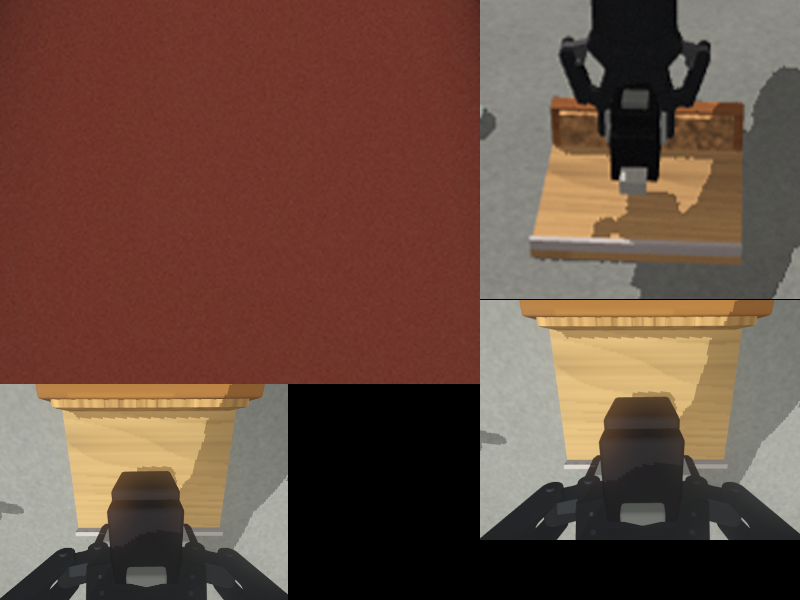

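Wrist view: the lip's outer top edge is at about v=337, from (168,338) to (495,336). The tape is held square. Its upper-back top edge is at v≈258, its back shoulder at v≈237 and its back bottom edge at v≈195. The scene view shows the hook hanging in front of the case.

```bash
python3 - <<'E'
from h import *
c=load('w2')
print('cam',np.array(c['extrinsics'])[:3,3].round(3))
l=[ray(c,(168,338),.022),ray(c,(495,336.5),.022)];m=np.mean(l,0);d=l[0]-l[1]
a=np.arctan2(-d[0],d[1]) if d[1]>0 else np.arctan2(d[0],-d[1])
u=np.array([np.cos(a),np.sin(a),0]);v=np.array([-u[1],u[0],0])
print('lip',np.round(l,4).tolist(),'mid',m.round(4),'len',np.linalg.norm(d),'yaw',np.degrees(a))
bf=[ray(c,(113,52),.056),ray(c,(553,52),.056)]; rt=[ray(c,(82,33),.06),ray(c,(587,33),.06)]
for n,q in(('bufface',bf),('rail',rt)):
    print(n,np.linalg.norm(q[0]-q[1]).round(4),'to lip',[round(float(u@(m-p)),4) for p in q])
h=.0804
for n,p,q,z,x in(('upback',(246,260),(408,260),.068,-37),('shoulder',(248,237),(399,237),.052,-43),('bottom',(272,195),(378,195),0,-43)):
    P,Q=ray(c,p,z+h),ray(c,q,z+h);M=(P+Q)/2;e=P-Q
    e*=np.sign(e[1]);print(n,'w',np.linalg.norm(e).round(4),'yaw',np.degrees(np.arctan2(-e[0],e[1])).round(2),'origin in lip frame',round(float(u@(M-m))*1000-x,1),round(float(v@(M-m))*1000,1))
s=load('s2'); k=150/320
for uv in((620,193),(647,193)):
    P=ray(s,(230+(uv[0]-480)*k,190+uv[1]*140/299),.004+h);print('hookbottom',P.round(4),'lipframe',(u@(P-m)).round(4),(v@(P-m)).round(4))
for uv in((530,240),(742,247)):
    P=ray(s,(230+(uv[0]-480)*k,190+uv[1]*140/299),.022);print('lip scene',P.round(4),'lipframe',(u@(P-m)).round(4),(v@(P-m)).round(4))
E
```

```text
cam [ 0.521 -0.053  0.24 ]
lip [[0.6701, -0.132, 0.022], [0.646, 0.0662, 0.022]] mid [ 0.6581 -0.0329  0.022 ] len 0.19967762961002766 yaw 6.9369681818051525
bufface 0.1805 to lip [0.1569, 0.156]
rail 0.1997 to lip [0.1634, 0.1623]
upback w 0.0389 yaw 6.64 origin in lip frame -65.0 -3.0
shoulder w 0.0419 yaw 6.64 origin in lip frame -59.3 -3.9
bottom w 0.0422 yaw 6.64 origin in lip frame -59.3 -3.5
hookbottom [ 0.6625 -0.0417  0.0844] lipframe 0.0034 -0.0093
hookbottom [ 0.6584 -0.0177  0.0844] lipframe 0.0021 0.0151
lip scene [ 0.6702 -0.1279  0.022 ] lipframe 0.0005 -0.0957
lip scene [0.6459 0.0695 0.022 ] lipframe 0.0003 0.1031
```

>>> carry_out([
  [[0,0,-0.2,-6,0,0,40],[0,0,-0.2,-6,0,0,40],[0,0,-0.2,-6,0,25,40],[0,0,-0.2,-6,0,45,40],[0,0,-0.2,-6,0,58,40],[0,0,-0.2,-6,0,64,40],[0,0,-0.2,-6,0,66,40],[0,0,-0.2,-6,0,67,40],[0,0,-0.2,-6,0,67,40],[0,0,-0.2,-6,0,67,40]],
])

```text
time_s: 5.05
ee_pos: [0.6055, -0.0418, 0.0317]
ee_rot: [-3.141, 0.001, -3.02]
force: [0.6, 0.2, -6.2]
gripper_width: 0.0434
grasp_force: 63.9
```

```bash
python3 - <<'E'
from h import *
st(); s=save('scene','s3')
cv2.imwrite('pics/s3c.png',cv2.resize(s['pixels'][215:325,240:370],(780,660-60),interpolation=cv2.INTER_CUBIC)[:,:,::-1])
E
```

```text
{'time_s': 5.05, 'ee_pos': [0.6055, -0.0418, 0.0317], 'ee_rot': [-3.1414, 0.0006, -3.0199], 'force': [0.6466, 0.2287, -6.1878], 'gripper_width': 0.0434, 'grasp_force': 63.9449, 'joints': [-0.1893, 0.6149, -0.1992, 0.7561, 0.0, -0.311]}
```

View pics/s3c.png

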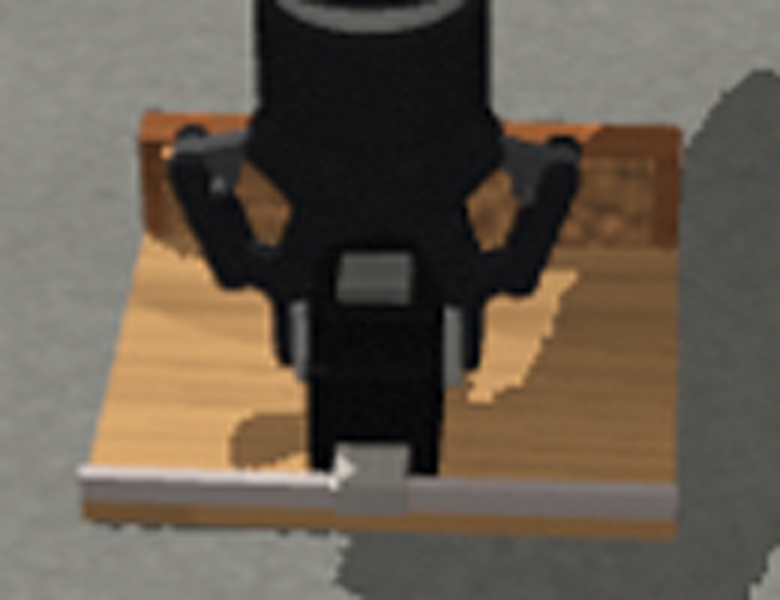

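Enlarged scene view: the hook at (370,510) overhangs the lip's outer face, and the case front at (375,470) is just inside the lip.

>>> carry_out([
  [[0,0,0,0,0,1,40],[0,0,0,0,0,2,40],[0,0,0,0,0,2.6,40],[0,0,0,0,0,2.6,40],[0,0,0,0,0,2.6,40]],
])

```text
time_s: 5.72
ee_pos: [0.6053, -0.0417, 0.0287]
ee_rot: [-3.142, -0.0, -3.02]
force: [-0.5, 0.8, -4.5]
gripper_width: 0.0434
grasp_force: 63.9
```

>>> carry_out([
  [[0,0,0,0,0,0.4,40],[0,0,0,0,0,0.8,40],[0,0,0,0,0,0.8,40],[0,0,0,0,0,0.8,40]],
])

```text
time_s: 6.22
ee_pos: [0.6053, -0.0418, 0.0279]
ee_rot: [-3.142, 0.0, -3.02]
force: [-0.4, -0.2, -3.9]
gripper_width: 0.0436
grasp_force: 64.1
```

>>> carry_out([
  [[0,0,0,0,0,0.5,40],[0,0,0,0,0,0.5,40],[0,0,0,0,0,0.5,40]],
])

```text
time_s: 6.6
ee_pos: [0.6053, -0.0418, 0.0279]
ee_rot: [-3.141, 0.0, -3.02]
force: [-5.2, 0.6, 6.6]
gripper_width: 0.0433
grasp_force: 64.8
```

>>> carry_out([
  [[0,0,0,0,0,-0.6,40],[0,0,0,5,0,-0.6,40],[0,0,0,11,0,-0.6,40],[0,0,0,18,0,-0.6,40],[0,0,0,25,0,-0.6,40],[0,0,0,32,0,-0.6,40],[0,0,0,38,0,-0.6,40],[0,0,0,42,0,-0.6,40],[0,0,0,43,0,-0.6,40],[0,0,0,43,0,-0.6,40]],
])

```text
time_s: 7.85
ee_pos: [0.5627, -0.047, 0.028]
ee_rot: [-3.142, 0.0, -3.02]
force: [1.7, -0.9, -5.5]
gripper_width: 0.0432
grasp_force: 63.7
```

```bash
python3 - <<'E'
from h import *
st(); c=save('wrist','w4')
a=np.array([0,0,0.]);s=save('scene','s4')
o=np.zeros((480,800,3),np.uint8); o[:300,:400]=cv2.resize(c['pixels'],(400,300)); o[:,400:]=cv2.resize(s['pixels'][200:320,250:350],(400,480),interpolation=cv2.INTER_CUBIC)
o[300:,:400]=cv2.resize(c['pixels'][0:144,160:480],(400,180))
cv2.imwrite('pics/m4.png',o[:,:,::-1])
E
```

```text
{'time_s': 7.85, 'ee_pos': [0.5627, -0.047, 0.028], 'ee_rot': [-3.1416, 0.0002, -3.02], 'force': [1.6635, -0.8725, -5.5291], 'gripper_width': 0.0432, 'grasp_force': 63.7492, 'joints': [-0.2128, 0.5551, -0.3273, 0.6882, 0.0, -0.3344]}
```

View pics/m4.png

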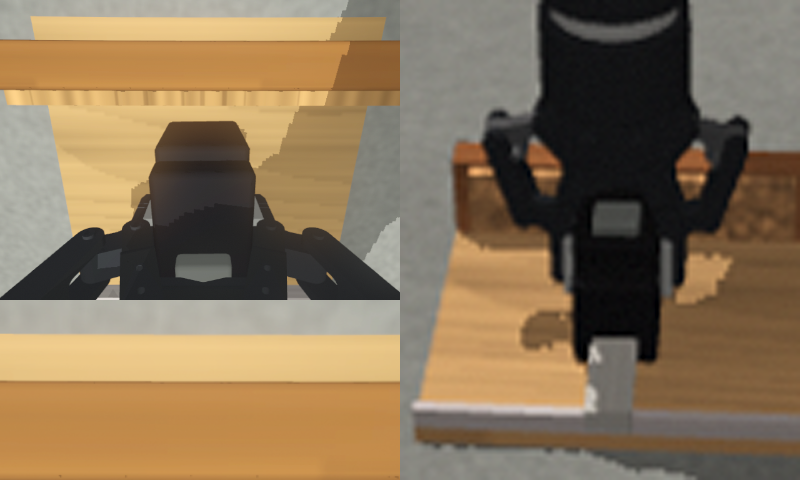

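Hooked: the scene panel shows the blade crossing the lip at (610,415) and extending. In the wrist panel the buffer edge is at about v=105 and the tape's back bottom edge at about v=122 (panel pixels). I'll measure that gap more finely.

```bash
python3 - <<'E'
from h import *
c=load('w4'); im=c['pixels']; g=cv2.cvtColor(im,cv2.COLOR_RGB2GRAY).astype(int)
for name,us,lo,hi in(('buf',range(100,240,20),130,185),('tape',range(285,380,15),180,285)):
    for u in us:
        col=g[lo:hi,u-2:u+3].mean(1); d=np.diff(col); i=np.argsort(-abs(d))[:4]; print(name,u,[(int(lo+k),round(float(d[k]))) for k in sorted(i)])
E
```

```text
buf 100 [(139, -14), (142, -12), (143, 16), (144, 37)]
buf 120 [(143, 22), (144, 49), (167, -13), (168, 21)]
buf 140 [(142, -12), (144, 33), (145, 27), (167, 7)]
buf 160 [(138, -5), (142, -10), (143, 9), (144, 57)]
buf 180 [(142, -9), (143, -10), (144, 60), (168, 9)]
buf 200 [(143, -22), (144, 48), (146, 18), (168, 14)]
buf 220 [(142, -7), (143, -21), (144, 70), (168, 10)]
tape 285 [(193, -44), (194, -55), (195, -14), (257, -9)]
tape 300 [(193, -62), (194, -48), (256, -7), (257, -8)]
tape 315 [(193, -72), (194, -44), (256, -12), (257, -7)]
tape 330 [(192, -12), (193, -70), (194, -37), (256, -13)]
tape 345 [(192, -23), (193, -66), (194, -29), (256, -14)]
tape 360 [(192, -45), (193, -57), (194, -15), (256, -9)]
tape 375 [(193, -37), (194, -48), (195, -20), (196, -7)]
```

```bash
python3 - <<'E'
from h import *
c=load('w4'); a=np.radians(6.9);u=np.array([np.cos(a),np.sin(a),0])
f=lambda v,z,U=320:1000*u@ray(c,(U,v),z)
print('cam',np.array(c['extrinsics'])[:3,3].round(4))
B=f(168.5,.056);Rr=f(144.5,.056);t=f(193.8,.0103);sh=[f(v,.0623) for v in(255,256.5,258)]
print('buf',B,'rail',Rr,'prot',B-Rr,'tape bottom',t,'gap',t-B,'shoulder',sh)
c2=load('w2');print('w2 buf',1000*u@ray(c2,(330,52.5),.056), 1000*u@ray(c2,(330,34),.056))
s=load('top0');print('rail top0', [1000*u@ray(s,(265+U/3-.33,185+V/3-.33),.06) for U,V in((84,352),(420,270))])
E
```

```text
cam [ 0.4839 -0.057   0.1694]
buf 492.1662778924281 rail 485.62690763029144 prot 6.539370262136686 tape bottom 509.7284863343148 gap 17.562208441886696 shoulder [np.float64(515.4551875775857), np.float64(515.9078074416271), np.float64(516.3615459608116)]
w2 buf 492.79427353989666 485.9272207065367
rail top0 [np.float64(482.92350765495837), np.float64(481.5314158784273)]
```

>>> carry_out([
  [[0,0,0,2,0,0,40],[0,0,0,5,0,0,40],[0,0,0,8,0,0,40],[0,0,0,11,0,0,40],[0,0,0,12,0,0,40],[0,0,0,12,0,0,40]],
])

```text
time_s: 8.7
ee_pos: [0.5507, -0.0484, 0.028]
ee_rot: [-3.142, 0.0, -3.02]
force: [2.0, -1.0, -5.2]
gripper_width: 0.0431
grasp_force: 63.7
```

```bash
python3 - <<'E'
from h import *
c=save('wrist','w5'); a=np.radians(6.9);u=np.array([np.cos(a),np.sin(a),0])
g=cv2.cvtColor(c['pixels'],cv2.COLOR_RGB2GRAY).astype(int)
for U,lo,hi in((120,150,260),(160,150,260),(200,150,260),(300,180,290),(330,180,290),(360,180,290)):
    d=np.diff(g[lo:hi,U-2:U+3].mean(1)); i=np.argsort(-abs(d))[:6]; print(U,[(int(lo+k),round(float(d[k]))) for k in sorted(i)])
# predicted rows from w4 estimate
for off in (0,12.): pass
print('pred buf row',proj(c,ray(load('w4'),(320,168.5),.056)))
f=lambda v,z:1000*u@ray(c,(320,v),z)
for v in range(190,232,4): print(v,f(v,.0103).round(1),f(v,.056).round(1))
E
```

```text
120 [(183, -5), (185, -6), (187, -28), (188, 63), (209, 16), (210, 15)]
160 [(178, 2), (183, -4), (184, -17), (187, -19), (188, 78), (189, 4)]
200 [(187, -18), (188, 13), (189, 34), (190, 9), (209, 5), (210, 5)]
300 [(187, -11), (189, 29), (190, 10), (209, -21), (210, -61), (211, -27)]
330 [(188, 35), (189, 24), (209, -23), (210, -70), (211, -36), (256, -11)]
360 [(187, -8), (189, 22), (210, -60), (211, -31), (255, -6), (256, -8)]
pred buf row [[320.06927151 210.83446962]]
190 496.0 486.1
194 497.6 487.2
198 499.3 488.4
202 500.9 489.6
206 502.6 490.7
210 504.2 491.9
214 505.9 493.1
218 507.6 494.3
222 509.3 495.5
226 511.0 496.7
230 512.7 497.9
```

>>> carry_out([
  [[0,0,0,0.4,0,0,40],[0,0,0,0.8,0,0,40],[0,0,0,1.2,0,0,40],[0,0,0,1.6,0,0,40],[0,0,0,2.0,0,0,40],[0,0,0,2.0,0,0,40]],
])

```text
time_s: 9.5
ee_pos: [0.5486, -0.0487, 0.028]
ee_rot: [-3.142, -0.0, -3.02]
force: [1.9, -0.4, -5.1]
gripper_width: 0.0434
grasp_force: 63.7
```

>>> carry_out([
  [[0,0,0,0.3,0,0,40],[0,0,0,0.5,0,0,40],[0,0,0,0.5,0,0,40]],
])

```text
time_s: 9.88
ee_pos: [0.5482, -0.0487, 0.028]
ee_rot: [-3.142, -0.0, -3.02]
force: [2.3, -0.7, -4.9]
gripper_width: 0.0431
grasp_force: 63.7
```

>>> carry_out([
  [[0,0,0,0.2,0,0,40],[0,0,0,0.4,0,0,40],[0,0,0,0.4,0,0,40]],
])

```text
time_s: 10.25
ee_pos: [0.5478, -0.0488, 0.028]
ee_rot: [3.142, -0.0, -3.02]
force: [1.9, -1.3, -5.1]
gripper_width: 0.0433
grasp_force: 63.7
```

>>> carry_out([
  [[0,0,0,0.2,0,0,40],[0,0,0,0.4,0,0,40],[0,0,0,0.4,0,0,40]],
])

```text
time_s: 10.62
ee_pos: [0.5474, -0.0489, 0.028]
ee_rot: [-3.142, -0.0, -3.02]
force: [2.5, -1.0, -5.7]
gripper_width: 0.0434
grasp_force: 63.7
```

>>> carry_out([
  [[0,0,0,0.2,0,0,40],[0,0,0,0.4,0,0,40],[0,0,0,0.4,0,0,40]],
])

```text
time_s: 11.0
ee_pos: [0.547, -0.0489, 0.028]
ee_rot: [3.142, -0.0, -3.02]
force: [2.3, -1.2, -5.6]
gripper_width: 0.0431
grasp_force: 63.7
```

>>> carry_out([
  [[0,0,0,0.2,0,0,40],[0,0,0,0.4,0,0,40],[0,0,0,0.4,0,0,40]],
])

```text
time_s: 11.38
ee_pos: [0.5466, -0.0489, 0.028]
ee_rot: [-3.142, -0.0, -3.02]
force: [2.2, -0.5, -5.8]
gripper_width: 0.0434
grasp_force: 63.7
```

>>> carry_out([
  [[0,0,0,0.2,0,0,40],[0,0,0,0.4,0,0,40],[0,0,0,0.4,0,0,40]],
])

```text
time_s: 11.75
ee_pos: [0.5462, -0.049, 0.028]
ee_rot: [3.142, 0.0, -3.02]
force: [2.2, -1.2, -5.1]
gripper_width: 0.0435
grasp_force: 63.7
```

>>> carry_out([
  [[0,0,0,0.2,0,0,40],[0,0,0,0.4,0,0,40],[0,0,0,0.4,0,0,40]],
])

```text
time_s: 12.12
ee_pos: [0.5462, -0.049, 0.0281]
ee_rot: [-3.142, 0.001, -3.02]
force: [6.2, 0.1, -7.5]
gripper_width: 0.0434
grasp_force: 63.6
```

>>> carry_out([
  [[0,0,0,0.15,0,0,40],[0,0,0,0.15,0,0,40],[0,0,0,0.15,0,0,40]],
])

```text
time_s: 12.5
ee_pos: [0.5462, -0.049, 0.0281]
ee_rot: [3.142, 0.001, -3.02]
force: [5.5, 0.1, -8.4]
gripper_width: 0.0433
grasp_force: 63.6
```

>>> carry_out([
  [[0,0,0,0.15,0,0,40],[0,0,0,0.15,0,0,40],[0,0,0,0.15,0,0,40],[0,0,0,0.15,0,0,40]],
])

```text
time_s: 13.0
ee_pos: [0.5462, -0.0489, 0.0281]
ee_rot: [3.142, 0.001, -3.02]
force: [6.3, -0.1, -8.1]
gripper_width: 0.0432
grasp_force: 63.6
```

>>> carry_out([
  [[0,0,0,0.25,0,0,40],[0,0,0,0.25,0,0,40],[0,0,0,0.25,0,0,40],[0,0,0,0.25,0,0,40]],
])

```text
time_s: 13.5
ee_pos: [0.5462, -0.049, 0.0281]
ee_rot: [3.142, 0.002, -3.02]
force: [6.3, -0.7, -8.3]
gripper_width: 0.0434
grasp_force: 63.4
```

```bash
python3 - <<'E'
from h import *
st()
for i in range(4):
    optics.camera('wrist'); s=status.state(); print(np.round(s['force'],1),np.round(s['torque'],2))
E
```

```text
{'time_s': 13.5, 'ee_pos': [0.5462, -0.049, 0.0281], 'ee_rot': [3.1415, 0.0017, -3.0197], 'force': [6.3444, -0.707, -8.342], 'gripper_width': 0.0434, 'grasp_force': 63.4452, 'joints': [-0.2231, 0.5298, -0.3754, 0.6641, 0.0006, -0.345]}
[ 7.9  0.5 -8.4] [ 0.   -1.5  -0.13]
[ 7.  -0.4 -9. ] [ 0.01 -1.52 -0.2 ]
[ 7.2  0.1 -8.6] [ 0.02 -1.48 -0.15]
[ 6.1  0.7 -7.8] [ 0.03 -1.53 -0.15]
```

>>> carry_out([
  [[0,0,0,0.2,0,0,40],[0,0,0,0.4,0,0,40],[0,0,0,0.4,0,0,40],[0,0,0,0.4,0,0,40]],
])

```text
time_s: 14.2
ee_pos: [0.5461, -0.049, 0.0282]
ee_rot: [3.141, 0.002, -3.02]
force: [8.5, 1.1, -10.6]
gripper_width: 0.0433
grasp_force: 63.4
```

```bash
python3 - <<'E'
from h import *
F=[]
for i in range(8):
    optics.camera('wrist'); s=status.state(); F.append(np.r_[s['force'],s['torque']])
print(np.mean(F,0).round(2)); st()
E
```

```text
[ 8.23  0.93 -9.61  0.12 -1.78 -0.16]
{'time_s': 14.6, 'ee_pos': [0.5462, -0.0489, 0.0282], 'ee_rot': [3.1414, 0.0023, -3.0196], 'force': [8.6391, 1.1451, -9.5982], 'gripper_width': 0.0434, 'grasp_force': 63.3594, 'joints': [-0.2233, 0.5293, -0.3763, 0.6632, 0.0009, -0.3453]}
```

>>> carry_out([
  [[0,0,0,0,0,0,40],[0,0,0,0,0,0,40],[0,0,0,-0.4,0,0,40],[0,0,0,-0.6,0,0.2,40],[0,0,0,-0.6,0,0.2,40],[0,0,0,-0.6,0,0.2,40]],
])

```text
time_s: 15.35
ee_pos: [0.5462, -0.049, 0.0281]
ee_rot: [3.142, 0.001, -3.02]
force: [5.2, 0.8, -4.2]
gripper_width: 0.0435
grasp_force: 63.9
```

>>> carry_out([
  [[0,0,0,0,0,0,48],[0,0,0,0,0,0,52],[0,0,0,0,0,0,60],[0,0,0,0,0,0,70],[0,0,0,0,0,0,80],[0,0,0,0,0,0,80],[0,0,0,0,0,-30,80],[0,0,0,0,0,-70,80],[0,0,0,0,0,-100,80],[0,0,0,0,0,-100,80]],
])

```text
time_s: 16.6
ee_pos: [0.5471, -0.0494, 0.1301]
ee_rot: [-3.14, 0.004, -3.02]
force: [0.6, 0.1, 0.2]
gripper_width: 0.08
grasp_force: 0.0
```

```bash
python3 - <<'E'
from h import *
st(); c=save('wrist','w6')
E
```

```text
{'time_s': 16.6, 'ee_pos': [0.5471, -0.0494, 0.1301], 'ee_rot': [-3.1401, 0.0041, -3.0199], 'force': [0.5809, 0.0627, 0.2171], 'gripper_width': 0.08, 'grasp_force': 0.0, 'joints': [-0.2232, 0.4095, -0.2593, 0.8976, -0.0, -0.3449]}
```

View pics/w6.png

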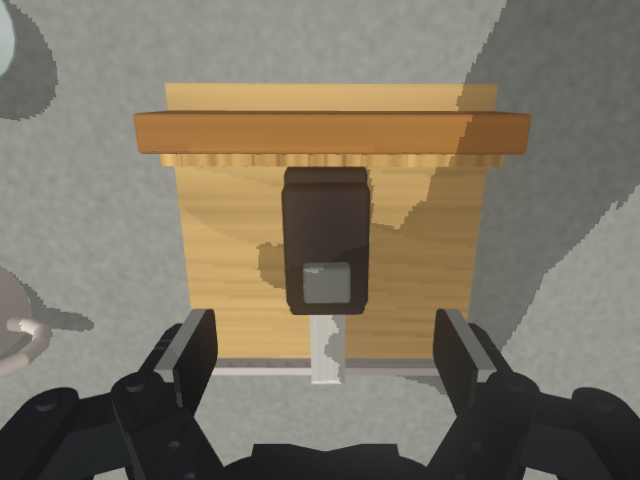

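The tape stands seated on the ledge with its back at the buffer and the hook over the lip at (327,380). The button spans (303–351, 263–303).

```bash
python3 - <<'E'
from h import *
c=load('w6'); P=np.mean([ray(c,p,.086) for p in((304,263),(350,263),(351,303),(304,303))],0);print('button',P.round(4))
a=np.radians(6.9);print('pred',.5461+.011*np.cos(a),-.049+.011*np.sin(a))
go(P[0],P[1],.105,186.9)
E
```

```text
button [ 0.5554 -0.0475  0.086 ]
pred 0.5570203307612239 -0.04767849477281889
turn [-0.04  0.1   0.07] shift [-9.4  0.5 23.5]
```

>>> carry_out([
  [[0,0,0,-9.8,0.5,0,0],[0,0,0,-9.8,0.5,0,0],[0,0,0,-9.8,0.5,0,0],[0,0,0,-9.8,0.5,0,0],[0,0,0,-9.8,0.5,10,0],[0,0,0,-9.8,0.5,23,0],[0,0,0,-9.8,0.5,23,0],[0,0,0,-9.8,0.5,23,0]],
])

```text
time_s: 17.65
ee_pos: [0.5551, -0.0474, 0.1047]
ee_rot: [3.142, -0.0, -3.02]
force: [0.3, -0.3, 0.0]
gripper_width: -0.0
grasp_force: 0.0
```

Down to 2 mm above the button, then in small steps.

>>> carry_out([
  [[0,0,0,-1,0,8,0],[0,0,0,-1,0,14,0],[0,0,0,-1,0,17,0],[0,0,0,-1,0,18,0],[0,0,0,-1,0,18.5,0],[0,0,0,-1,0,19,0],[0,0,0,-1,0,19.5,0],[0,0,0,-1,0,20,0],[0,0,0,-1,0,20,0]],
])

```text
time_s: 18.77
ee_pos: [0.5563, -0.0473, 0.085]
ee_rot: [-3.141, 0.0, -3.02]
force: [-0.6, -0.0, 4.3]
gripper_width: -0.0001
grasp_force: 2.4
```

>>> carry_out([
  [[0,0,0,0,0,0.5,0],[0,0,0,0,0,1,0],[0,0,0,0,0,1.5,0],[0,0,0,0,0,2,0],[0,0,0,0,0,2.5,0],[0,0,0,0,0,3,0],[0,0,0,0,0,3.4,0],[0,0,0,0,0,3.4,0]],
])

```text
time_s: 19.77
ee_pos: [0.5562, -0.0473, 0.0814]
ee_rot: [-3.142, 0.0, -3.02]
force: [-0.9, -0.2, 5.8]
gripper_width: 0.0001
grasp_force: 2.7
```

>>> carry_out([
  [[0,0,0,0,0,0.3,0],[0,0,0,0,0,0.5,0],[0,0,0,0,0,0.7,0],[0,0,0,0,0,0.7,0]],
])

```text
time_s: 20.27
ee_pos: [0.5563, -0.0473, 0.0812]
ee_rot: [-3.141, 0.001, -3.02]
force: [-0.7, 0.7, 10.3]
gripper_width: 0.0003
grasp_force: 5.2
```

>>> carry_out([
  [[0,0,0,0,0,0.2,0],[0,0,0,0,0,0.4,0],[0,0,0,0,0,0.4,0]],
])

```text
time_s: 20.65
ee_pos: [0.5564, -0.0473, 0.081]
ee_rot: [-3.141, 0.001, -3.02]
force: [-2.3, 0.4, 13.0]
gripper_width: -0.0002
grasp_force: 6.5
```

>>> carry_out([
  [[0,0,0,0,0,-1,0],[0,0,0,0,0,-4,0],[0,0,0,0,0,-20,0],[0,0,0,0,0,-50,0],[0,0,0,0,0,-90,0],[0,0,0,0,0,-90,0],[0,0,0,0,0,-90,0]],
])

```text
time_s: 21.52
ee_pos: [0.556, -0.0472, 0.1705]
ee_rot: [-3.141, 0.0, -3.02]
force: [0.3, 0.6, -0.8]
gripper_width: 0.0003
grasp_force: 0.0
```

```bash
python3 - <<'E'
from h import *
st(); c=save('wrist','w7'); s=save('scene','s7')
o=np.zeros((480,800,3),np.uint8);o[:360,:400]=cv2.resize(c['pixels'][60:420,120:520],(400,360));o[:,400:]=cv2.resize(s['pixels'][200:320,250:350],(400,480),interpolation=cv2.INTER_CUBIC)
cv2.imwrite('pics/m7.png',o[:,:,::-1])
E
```

```text
{'time_s': 21.525, 'ee_pos': [0.556, -0.0472, 0.1705], 'ee_rot': [-3.1415, 0.0001, -3.0199], 'force': [0.2677, 0.6361, -0.819], 'gripper_width': 0.0003, 'grasp_force': 0.0, 'joints': [-0.2157, 0.3928, -0.1697, 1.0081, -0.0, -0.3374]}
```

View pics/m7.png

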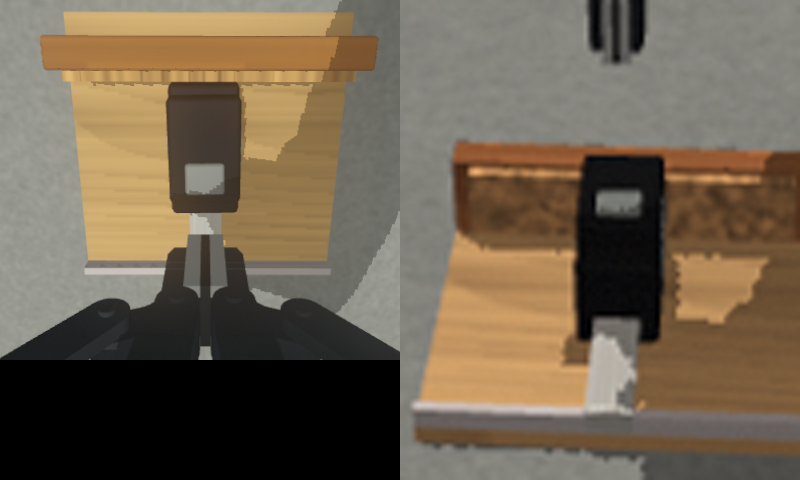

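The tape is still at the buffer and the button is down. In the scene panel the hook's shaded face at (610,420) is hard to separate from the lip, so I'll check it by numbers.

```bash
python3 - <<'E'
from h import *
a=np.radians(6.9);u=np.array([np.cos(a),np.sin(a),0]);v=np.array([-u[1],u[0],0]);m=np.array([.6562,-.0345,.022])
s=load('s7');TO=np.array([.5451,-.0491,0]);y=v@(TO-m)
for n,x,z in(('bladeend top',3,.0255),('hook bottom',3,.014),('lip top edge',0,.022)): print(n,[proj(s,[*(m+x/1000*u+(y+d)*v)[:2],z])[0].round(1) for d in(.012,-.012)])
for f in('s4','s7'):
    g=load(f)['pixels'].astype(int)
    for r in range(298,314): print(f,r,g[r,288:318,:].mean(1).astype(int).tolist())
w=load('w7');
print('w hook end',proj(w,[*(m+.003*u+y*v)[:2],.0255]),'lip',proj(w,[*(m+y*v)[:2],.022]))
w=load('w6');g=w['pixels'].mean(2).astype(int)
print('w6 hook exp',proj(w,[*(m+.003*u+y*v)[:2],.0255]),'lip',proj(w,[*(m+y*v)[:2],.022]))
for r in range(360,390): print(r,g[r,[300,316,320,325,330,335,340,360]].tolist())
E
```

```text
bladeend top [array([305.8, 303. ]), array([293.8, 302.6])]
hook bottom [array([305.9, 307.4]), array([293.9, 307. ])]
lip top edge [array([305.9, 303.4]), array([293.9, 303. ])]
s4 298 [156, 157, 156, 157, 156, 155, 156, 155, 176, 189, 188, 130, 105, 108, 110, 109, 105, 106, 106, 108, 100, 95, 95, 94, 95, 96, 96, 95, 96, 97]
s4 299 [159, 159, 159, 159, 159, 159, 159, 158, 180, 189, 188, 131, 105, 106, 110, 109, 107, 108, 108, 108, 95, 91, 93, 92, 92, 92, 92, 92, 92, 94]
s4 300 [162, 161, 160, 160, 161, 161, 161, 159, 184, 189, 163, 118, 106, 107, 110, 108, 106, 107, 108, 108, 95, 93, 92, 92, 94, 93, 94, 94, 95, 93]
s4 301 [180, 178, 178, 179, 178, 176, 178, 175, 193, 199, 163, 117, 107, 108, 111, 109, 108, 107, 108, 110, 100, 98, 97, 96, 98, 96, 97, 96, 95, 97]
s4 302 [200, 198, 198, 199, 199, 199, 200, 188, 180, 180, 173, 125, 104, 104, 106, 105, 105, 105, 106, 103, 110, 111, 108, 109, 107, 108, 109, 108, 107, 105]
s4 303 [169, 172, 171, 171, 172, 173, 173, 159, 126, 114, 118, 101, 94, 96, 97, 97, 97, 96, 98, 92, 112, 118, 121, 121, 120, 119, 120, 119, 119, 117]
s4 304 [109, 112, 1
[... 4362 characters left out ...]
 181, 184, 179, 133, 142]
375 [167, 185, 180, 181, 184, 179, 132, 147]
376 [152, 185, 181, 181, 184, 180, 133, 151]
377 [152, 185, 180, 181, 184, 179, 146, 149]
378 [151, 185, 180, 181, 184, 179, 143, 150]
379 [151, 184, 180, 187, 189, 183, 133, 151]
380 [149, 188, 183, 197, 200, 199, 132, 151]
381 [149, 208, 190, 195, 212, 211, 133, 153]
382 [147, 217, 205, 198, 209, 209, 184, 153]
383 [146, 194, 194, 188, 185, 184, 186, 154]
384 [146, 157, 161, 159, 159, 151, 154, 154]
385 [148, 147, 150, 149, 149, 147, 151, 154]
386 [148, 145, 150, 149, 149, 147, 150, 153]
387 [148, 145, 148, 147, 148, 147, 150, 151]
388 [148, 145, 147, 145, 146, 148, 149, 151]
389 [147, 144, 147, 142, 146, 148, 149, 152]
```

The hook's face shows in the same pixels (rows 304–307) as it did while hooked, so the tape is still caught on the lip. The button went hard after about 4.5 mm. Handing in.

```bash
python3 -c "
from h import *
print(sign_off())"
```

```text
the job is handed in; nothing more can be done
None
```

The job is handed in. The tape stands on the ledge hooked over the lip, seated against the cork buffer with a push of about 6 N, and locked. The glasses and mug were left alone; sign-off gave no verdict.

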